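# Pin the coffee dripper's swing arm over the mug

### The job

Swing the arm of the pour-over coffee stand until the dripper is over the mug and the hole in the arm's tail lines up with the hole in the steel plate below it. Then take the locking pin from its wooden rest and push it down through both holes, fully home with its collar on the arm. Leave the mug and the glass standing where they are.

Things in the scene. Friction and masses are not known exactly. Their poses are not given: they have to be found in the camera images.
- stand: fixed pour-over stand: wooden base 235 x 280 x 12 mm, round steel post, and on the post a fixed steel plate (70 x 120 mm, 8 thick, top 118 mm above the worktop) with two 12.5 mm through holes. Origin: on the worktop, on the post's axis; z up, -x points to the base's front, where two dark round cup spots lie left and right, 120 mm from the post's axis
- swing_arm (a joint): angle of the flat dark steel arm about the post, rad, + counter-clockwise from above, -1.1 to 1.1. At 0 the dripper end points along the stand's -x, the tail along +x. Plate 120 to 128 mm above the worktop, hub to 136. At +0.85 dripper over the right spot, tail hole over hole_right; at -0.85 the left ones; elsewhere solid plate blocks the pin. Stays where left; turning takes 0.05 N m
- turn_knob (a point): upright dark wooden knob at the dripper end of the arm, a cylinder 18 mm in diameter and 42 mm tall (128 to 170 mm above the worktop), 195 mm from the post's axis; this point is on its axis, 155 mm above the worktop. The dripper's rim comes to 26 mm from the knob's side
- dripper (a point): centre of the white ceramic dripper (a cone 80 mm wide at its rim, rim 183 mm above the worktop), 120 mm from the post's axis; this point lies at the arm's underside, 120 mm above the worktop
- tail_hole (a point): the 12.5 mm through hole in the arm's tail, across the post from the dripper, 45 mm from the post's axis; this point is the centre of its mouth, on the arm's upper face 128 mm above the worktop
- hole_left (a point): hole in the fixed plate that the arm's hole must lie over when the dripper is over the left cup spot (seen with the stand's front towards you); the hole itself is on the right rear of the post, 45 mm from its axis. Point: centre of its mouth on the plate's top, 118 mm above the worktop
- hole_right (a point): hole in the fixed plate for the right cup spot; itself on the left rear of the post, 45 mm from its axis. Point: centre of its mouth on the plate's top, 118 mm above the worktop
- locking_pin: loose steel pin, 60 g: shank 10 mm in diameter, 34 mm long, its lowest 9 mm taper to 4 mm; collar 20 mm in diameter, 4 thick; above it a dark cylindrical grip 16 mm in diameter, 36 tall. Origin: on the axis at the collar's underside; z up to the grip. Starts upright in the pin rest, collar on the rest's top. Home: collar's underside on the arm's upper face
- pin_rest: fixed pale wooden block, 55 x 55 x 40 mm on a 72 mm square foot, with a 12.5 mm hole in its top that holds the pin. Origin: centre of its underside
- mug: white mug with a handle, round part 89 mm in diameter, 98 mm tall, red-brown inside; stands on one of the two cup spots, handle roughly to the stand's front. Origin: on its underside, 15 mm from the round part's axis towards the handle
- glass: clear tumbler, 81 mm in diameter, 93 mm tall; stands on the other cup spot. Origin: centre of its underside; within 15 mm of the cup spot's centre
- mug_centre (a point): centre of the underside of the mug's round part; within 15 mm of a cup spot's centre

How it is judged:
By the outcome, as a careful person would: the job done as asked, in the order asked, and still so for the second after the job is handed in, with the robot touching nothing.
It also fails if it takes over 59 s, if anything falls off the work surface, if the arm or the gripper's body presses on something with over 40 N, if the wrist force passes 120 N, or if a joint passes its speed limit or range.

### The arm

A 6-joint arm with a two-finger parallel gripper is mounted at the origin on a cart in front of the work surface, level with it; the furniture and walls round the work are solid. World frame = base frame: x ahead of the robot, y to its left, z up, the work surface at z = 0. Lengths are in mm, angles in rad, forces in N, time in s.
With the tool pointing down it reaches from about 275 to 875 mm from the base axis. Payload 12.5 kg.
Tool frame: the origin (TCP) lies midway between the tips of the shut fingers; the grasp point (between the pads) lies 19 mm behind it; z points along the fingers, y is the line along which they close (so a half turn about z gives the same grasp; the last joint's range is limited). The gripper opens to 85 mm and grips with 20 to 120 N. Pads are 22 mm wide; open, the fingers measure 114 mm over their backs; the gripper's body (76 mm by 85 mm) begins 54 mm behind the grasp point. The pads swing forward as they close: fully open they stand 13 mm farther back than shut.
Start: joints at [1.198, 0.351, 1.652, -0, 1.139, -0.085], TCP at [156.082, 527.373, 231.29] pointing down, gripper open.
Joint ranges: [-2.75, 2.75], [-0.79, 2.1], [0.01, 2.65], [-1.57, 4.71], [0.07, 3.14], [-2.87, 2.87]. Speed limits (rad/s): [2.22, 2.22, 2.79, 3.14, 3.14, 3.14].

### API

Orientations are given as a unit quaternion [w, x, y, z].
In Python, from bench import get_obs, grab_frame, finish_job, boxes_of, silhouettes, mark_of gives the robot as it stands.
- The arm moves only by the tool apply_moves, never from a script. Its argument "increments" is a list of rows, each a list of 2 entries, a list of its own where there are three numbers: the shift along the tool's x, y, z in cm, then the turn about the tool's z in units of 6 degrees (1.0 is 6 degrees). A call has 1 to 8 rows; each row shifts and turns the commanded pose from where the row before left it, along the tool's axes as they then stand; what a row does not reach is not made up. A row lasts 1/12 s, in which the tool goes at most 41.7 mm and 7.16 degrees, less where a joint would pass 70% of its speed; a pose out of reach is approached as far as the arm can. A call with a gripper value outside its range is refused whole. "fingers" is the finger opening in cm, from 0 to 8.54, set as the call begins (left out, the last holds). The fingers move at their own pace and stop on an object; "force" is the grip in N (left out, the last holds). Time passes only in rows, so rows that do not move let the fingers close. It gives the time, the measured TCP pose, the force, the opening and the grip force at its end, in the units of the state.
- get_obs(): the state, without advancing time (a new reading comes with each control period).
- grab_frame(name): name is "scene" or "top" or "wrist"; returns a dict with "image" (400x640x3 uint8, red, green, blue), "z_map" (400x640 float32, mm along the optical axis (not along the pixel's ray), 0 where there is no reading), "K" (3x3 intrinsics, pixels), "R" (3x3) and "t" (3): a world point X has camera coordinates R X + t. Camera axes: x right, y down, z forward; pixel columns grow to the right and rows downward; lengths in mm; the calibration is good to about 2 mm. A picture is of the moment at which its call begins.
- finish_job(): hands the job in; it is judged then, once.
Trained networks look in a picture, given as the dict that the camera call returned (one of the last four; its "shot" number tells which), for a name from the list of things; names that differ only in an ending like _2 or _b are one class to them, and where a whole thing is asked for, a point or a joint stands for the part that bears it (a point fixed in the world has none). Each returns a list of dicts, best first, with "p" (0 to 1); they miss things now and then, are a little off and sometimes report something else, mostly with a low value. They report only what shows in the picture. A call takes as long as a camera call.
- boxes_of(picture, label): "pixel" ([column, row] in pixels, amid what is visible of it).
- silhouettes(picture, label): "region" (400x640 bool, what is visible of it) and "pixel" ([column, row] in pixels, amid what is visible of it).
- mark_of(picture, label): "pixel" ([column, row] in pixels: a listed point, or the origin of a listed thing).
The state is a dict: "clock": time; "joints": joint angles; "joint_velocities": joint speeds; "effort": joint torques, N m; "tool_pos": TCP position; "eef_rot": TCP orientation; "ft_force": force on the tool from outside, world axes, zero at the start; "ft_torque": the same for the moment, N m; "grip_width": opening from 0.0 (shut) to 1.0 (fully open); "grip_force": force on a finger pad.
Only numpy, scipy, OpenCV 4.12 (cv2) and the standard library are available. Lean on these libraries where they do the work, as an engineer would, in place of code of your own. Each camera call takes 0.05 s, during which the arm holds its last target. There are 200 camera calls.

## Working session

There is one attempt and no reset: what is moved stays moved. The work goes in short steps, Python scripts to look and compute and a tool call to move; the robot and the scene stay as the last step left them, time stands still between calls to the robot, and variables do not carry over. Pictures are saved under pics/ and viewed, at most 10 in all, crops included, and the job is handed in when it is done.

Besides the shell and the picture viewer there is one more tool, called after "Emit:" as name(argument=value, ...) on one line, values as JSON. apply_moves: Moves the arm, as the interface text tells. Its arguments: {"type":"object","properties":{"increments":{"type":"array","items":{"type":"array"}},"fingers":{"type":"number"},"force":{"type":"number"}},"required":["increments"]}

```bash
mkdir -p pics
cat > h.py <<'E'
import numpy as np, cv2
from bench import *
def world(f,px,z=None):
    """pixel -> world, by plane height z (or by depth when z is None)"""
    K,R,t=map(np.array,(f["K"],f["R"],f["t"]))
    d=np.linalg.inv(K)@[px[0],px[1],1.]; o=-R.T@t; w=R.T@d
    if z is None:
        s=f["z_map"][int(round(px[1])),int(round(px[0]))]
    else: s=(z-o[2])/w[2]
    return o+s*w
E
python3 - <<'E'
from h import *
Z=dict(turn_knob=155,dripper=120,tail_hole=128,hole_left=118,hole_right=118,locking_pin=40,pin_rest=0,mug=0,glass=0,mug_centre=0,stand=0)
for c in("scene","top"):
    f=grab_frame(c); cv2.imwrite(f"pics/{c}0.png",f["image"][:,:,::-1])
    print(c,-np.array(f["R"]).T@f["t"])
    for n,z in Z.items():
        for m in mark_of(f,n)[:2]: print(c,n,np.round(m["p"],2),np.round(m["pixel"],1),world(f,m["pixel"],z).round(1))
o=get_obs(); print(o["clock"],o["tool_pos"],o["eef_rot"],o["grip_width"])
E
```

```text
scene [ 245.45596777 -594.56835952  808.70734371]
scene turn_knob 0.68 [232.6 175.8] [452.5  90.4 155. ]
scene dripper 0.73 [266.7 182.2] [521.6  67.2 120. ]
scene tail_hole 0.58 [333.4 163.7] [682.4  34.2 128. ]
scene tail_hole 0.16 [303.6 252.8] [ 490.  -154.7  128. ]
scene hole_left 0.77 [333.5 178.1] [661.6   1.1 118. ]
scene hole_right 0.57 [319.2 164. ] [658.9  60.2 118. ]
scene locking_pin 0.68 [336.8 354.7] [ 457.  -329.5   40. ]
scene pin_rest 0.75 [337.8 364.5] [ 459.1 -332.7    0. ]
scene mug 0.79 [306.4 244.6] [553.7 -54.8   0. ]
scene glass 0.76 [270.1 197.3] [551.6 127.5   0. ]
scene mug_centre 0.79 [305.7 249.2] [545.5 -65.5   0. ]
scene stand 0.71 [313.7 206.8] [631.3  40.    0. ]
top [ 461.87314432  -64.76746898 1054.07435142]
top turn_knob 0.97 [246.8 249.6] [447.3  91.4 155. ]
top dripper 0.66 [262.6 214.4] [525.5  64.8 120. ]
top tail_hole 0.68 [287.1 148.4] [675.5  12.8 128. ]
top hole_left 0.94 [296.6 159.2] [653.   -8.6 118. ]
top hole_right 0.76 [264.2 154.1] [663.8  65.8 118. ]
top locking_pin 0.51 [432.8 244.4] [ 464.9 -336.7   40. ]
top pin_rest 0.68 [426.7 245.3] [ 462.6 -332.1    0. ]
top mug 0.98 [318.3 213.1] [539.2 -59.5   0. ]
top glass 0.7 [248.5 208.6] [547.9 117.7   0. ]
top stand 0.96 [284.7 172.3] [642.5  28.2   0. ]
top stand 0.46 [429.1 243.2] [ 467.9 -338.2    0. ]
1.2 [156.08614318 527.38370235 231.29737951] [-4.35280620e-06  1.43415730e-01  9.89662532e-01  1.72780429e-05] 0.998789377675891
```

View pics/scene0.png

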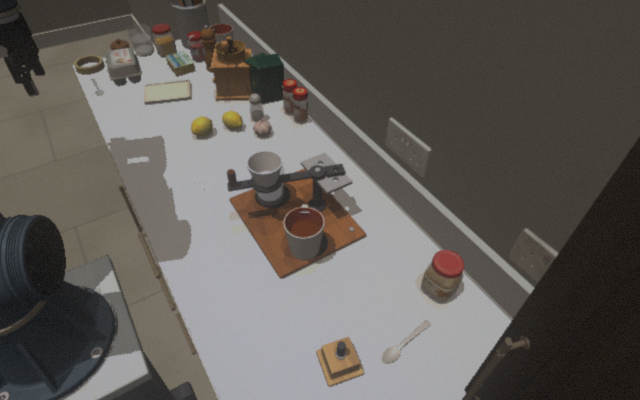

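View pics/top0.png

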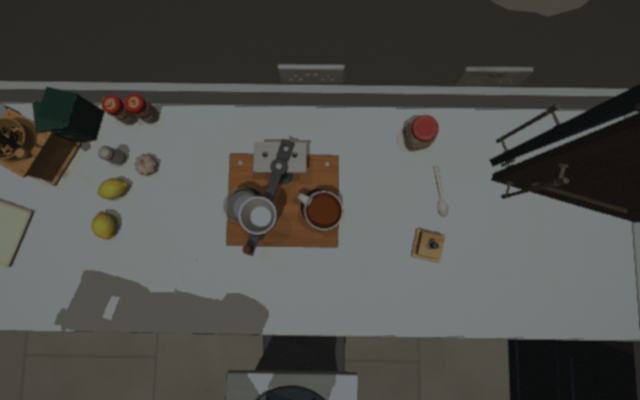

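The scene view shows the arm with its knob at (232,176), the dripper at (266,175), the mug at (305,235) on the right spot, and the pin in its rest at (340,350). The top view agrees: knob at (248,249), post near (287,172), mug at (322,210), glass at (243,205). The mug is on the right spot, so the target is +0.85. I'll move over the stand for a wrist view.

Emit:
apply_moves(increments=[[[-2.8,-2.2,-0.8],0],[[-2.8,-2.2,-0.8],0],[[-2.8,-2.2,-0.8],0],[[-2.8,-2.2,-0.8],0],[[-2.8,-2.2,-0.8],0],[[-2.8,-2.2,-0.8],0],[[-2.8,-2.2,-0.8],0],[[-2.8,-2.2,-0.8],0]], fingers=5, force=40)

```text
clock: 1.87
tool_pos: [321.5, 293.5, 295.9]
eef_rot: [0.0, 0.143, 0.99, 0.0]
ft_force: [0.6, 1.3, -0.7]
grip_width: 0.59
grip_force: 0.0
```

Emit:
apply_moves(increments=[[[-2.8,-2.2,-0.8],0],[[-2.8,-2.2,-0.8],0],[[-2.8,-2.2,-0.8],0],[[-2.8,-2.2,-0.8],0],[[-2.8,-2.2,-0.8],0],[[-2.8,-2.2,-0.8],0],[[-2.8,-2.2,-0.8],0],[[0,0,0],0]])

```text
clock: 2.53
tool_pos: [468.0, 87.8, 352.5]
eef_rot: [0.001, 0.145, 0.989, -0.0]
ft_force: [1.4, 0.7, 0.3]
grip_width: 0.585
grip_force: 0.0
```

Run:
```python
from h import *
Z=dict(turn_knob=155,dripper=120,tail_hole=128,hole_left=118,hole_right=118,mug=0,glass=0,mug_centre=0,stand=0)
for c in("wrist","top"):
    f=grab_frame(c); cv2.imwrite(f"pics/{c}1.png",f["image"][:,:,::-1])
    R=np.array(f["R"]);print(c,-R.T@f["t"],R[2],R[0],np.array(f["K"])[0,0])
    np.savez(f"{c}1.npz",**{k:f[k] for k in("image","z_map","K","R","t")})
    for n,z in Z.items():
        for m in mark_of(f,n)[:2]: print(c,n,np.round(m["p"],2),np.round(m["pixel"],1),world(f,m["pixel"],z).round(1),world(f,m["pixel"]).round(1))
o=get_obs(); print(o["clock"],o["tool_pos"],o["eef_rot"],o["grip_width"])
```

```text
wrist [393.54958632 111.11997776 494.23102099] [ 0.29695526 -0.08897384 -0.9507372 ] [2.87307033e-01 9.57838535e-01 9.96699868e-05] 319.9377950701863
wrist turn_knob 0.93 [322.  153.6] [449.2  93.6 155. ] [446.8  94.3 169.7]
wrist dripper 0.56 [319.1 209.4] [520.6  68.2 120. ] [516.   69.8 133.4]
wrist tail_hole 0.79 [313.7 327.8] [682.1  11.4 128. ] [682.9  11.2 127. ]
wrist hole_left 0.76 [303.  316.1] [6.668e+02 2.000e-01 1.180e+02] [673.   -2.3 109.4]
wrist hole_right 0.97 [350.7 306. ] [669.9  68.6 118. ] [670.9  68.5 116.5]
wrist mug 0.78 [249.9 222.5] [550.3 -62.4  -0. ] [524.1 -33.3  82.8]
wrist glass 0.81 [362.1 193.9] [555.8 128.7   0. ] [533.9 126.3  66.8]
wrist glass 0.61 [319.2 211.7] [565.2  53.5   0. ] [519.   69.  133.1]
wrist mug_centre 0.87 [241.2 218. ] [538.7 -73.4  -0. ] [512.3 -39.8  89.8]
wrist mug_centre 0.66 [323.5 156.1] [479.1  86.6   0. ] [449.8  95.  168.9]
wrist stand 0.86 [318.9 255.1] [641.1  29.9   0. ] [554.2  58.4 173.5]
top [ 461.87314432  -64.76746898 1054.07435142] [ 0.11735219  0.00768355 -0.99306064] [ 0.01578168 -0.99985822 -0.00587119] 417.24344522642224
top turn_knob 0.81 [250.3 251.3] [443.8  83.8 155. ] [449.9  33.8 457.4]
top dripper 0.86 [263.6 216.3] [521.3  62.4 120. ] [520.4  60.6 133.9]
top tail_hole 0.66 [286.6 150.2] [671.3  13.9 128. ] [671.1  13.8 128.9]
top hole_right 0.75 [265.4 154.6] [662.6  63.  118. ] [685.1  77.3  13.2]
top mug 0.64 [319.7 212.1] [541.8 -63.    0. ] [536.4 -63.1  70.4]
top glass 0.71 [246.7 205.9] [554.7 122.5   0. ] [539.9  92.8 167.5]
top stand 0.59 [285.1 172.8] [641.2  27.1   0. ] [629.5  21.2  68.8]
3.5333 [465.16298989  91.71602838 351.28725564] [-6.91938228e-06  1.43448509e-01  9.89657782e-01  1.42254711e-06] 0.5876751974062296
```

View pics/wrist1.png

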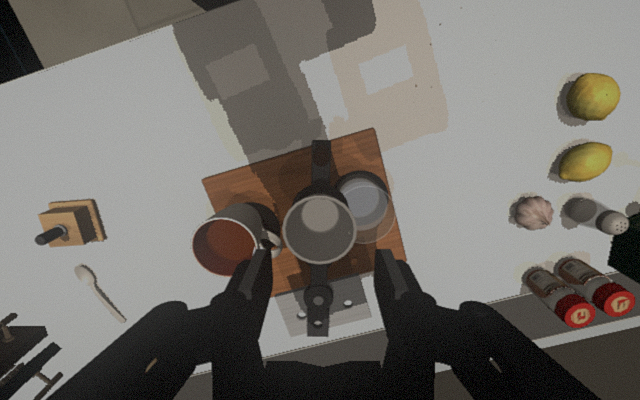

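The wrist view shows the knob at (321,150), the dripper at (320,228), the hub at (318,297), plate holes at (302,316) and (348,303), and the mug at (227,245). Next I'll get the board yaw and the hub position from depth.

Run:
```python
import numpy as np, cv2
for c in("wrist","top"):
    f=np.load(c+"1.npz"); K,R,t,Zm,I=[f[k] for k in("K","R","t","z_map","image")]
    v,u=np.mgrid[:400,:640]; d=np.stack([u,v,np.ones_like(u)],-1)@np.linalg.inv(K).T
    P=(d*Zm[...,None]-t)@R
    hsv=cv2.cvtColor(I,cv2.COLOR_RGB2HSV)
    reg=(P[...,0]>400)&(P[...,0]<760)&(abs(P[...,1]-30)<190)&(Zm>0)
    b=reg&(abs(P[...,2]-12)<6)&(hsv[...,1]>90)
    q=P[b][:,:2].astype(np.float32); print(c,b.sum(),"board z",np.median(P[b][:,2]),cv2.minAreaRect(q))
    # straight edges: +-y sides and front
    for name,ax,lo in (("front",1,1),("yneg",0,1),("ypos",0,0)):
        e=[]
        for s in np.arange(q[:,ax].min()+25,q[:,ax].max()-25,6):
            w=q[abs(q[:,ax]-s)<3][:,1-ax]
            if len(w)>8: e.append((s,w.min() if lo else w.max()))
        e=np.array(e)
        for _ in range(4):
            p=np.polyfit(e[:,0],e[:,1],1); r=abs(np.polyval(p,e[:,0])-e[:,1]); e=e[r<=max(2.5,1.5*np.median(r))]
        print(name,p.round(3),len(e))
    for lo,hi,n in((132,141,"hub"),(164,174,"knobtop"),(115,121,"plate"),(124,131,"arm"),(141,163,'x')):
        m=reg&(P[...,2]>lo)&(P[...,2]<hi)&(hsv[...,2]<(255 if n=="plate" else 110))
        if n=="hub": m&=(P[...,0]>600)
        if n=="knobtop": m&=(P[...,0]<475)
        if n=='x': m&=(P[...,0]>600)
        k=P[m]; 
        if len(k): print(n,len(k),np.median(k,0).round(1),k.min(0).round(),k.max(0).round(), (np.array(cv2.minEnclosingCircle(k[:,:2].astype(np.float32))[0])).round(1), cv2.minAreaRect(k[:,:2].astype(np.float32)))
I=np.load("wrist1.npz")["image"][240:350,230:410]
cv2.imwrite("pics/crop1.png",cv2.resize(I,None,fx=4,fy=4,interpolation=cv2.INTER_CUBIC)[:,:,::-1])
```

```text
wrist 9496 board z 11.622314516892253 ((572.7596435546875, 32.335693359375), (276.6763610839844, 231.9373321533203), 89.84101104736328)
front [2.00000e-03 4.57331e+02] 23
yneg [-0.171 56.588] 11
ypos [ -0.    170.207] 25
hub 230 [634.9  30.9 132.7] [617.  12. 132.] [654.  49. 137.] [636.1  31.3] ((635.541748046875, 30.902257919311523), (36.3856201171875, 35.27882766723633), 50.562259674072266)
knobtop 234 [450.1  91.3 169.1] [442.  83. 164.] [459. 100. 171.] [451.   91.1] ((450.80255126953125, 90.92609405517578), (16.567596435546875, 17.419231414794922), 73.6018295288086)
plate 2603 [659.1  49.1 117.7] [619. -29. 115.] [697.  91. 121.] [659.6  31. ] ((657.8607177734375, 31.130664825439453), (120.24803161621094, 77.10506439208984), 89.55064392089844)
arm 2077 [586.3  50.3 127.6] [436.  -1. 124.] [701. 105. 131.] [568.4  54.6] ((565.375, 47.98484802246094), (69.0421142578125, 271.686767578125), 65.87342071533203)
top 4970 board z 11.580271849211563 ((571.4462890625, 30.810195922851562), (275.4808044433594, 230.5496063232422), 89.81473541259766)
front [8.20000e-02 4.60506e+02] 16
yneg [ -0.647 308.151] 8
ypos [   0.497 -167.033] 31
hub 110 [631.9  30.7 133.3] [618.  14. 132.] [652.  50. 139.] [634.1  31. ] ((634.9663696289062, 31.884801864624023), (34.49195098876953, 36.10630798339844), 1.1007000207901)
plate 1021 [657.5  45.5 117.6] [462. -28. 115.] [694.  91. 121.] [580.2  31. ] ((577.9678955078125, 30.17810821533203), (230.96737670898438, 118.88822937011719), 1.0659303665161133)
arm 704 [607.6  38.1 127.7] [459.  -2. 124.] [698.  97. 131.] [578.   49.3] ((579.0477294921875, 49.01240158081055), (57.55599594116211, 245.4027099609375), 78.79967498779297)
```

View pics/crop1.png

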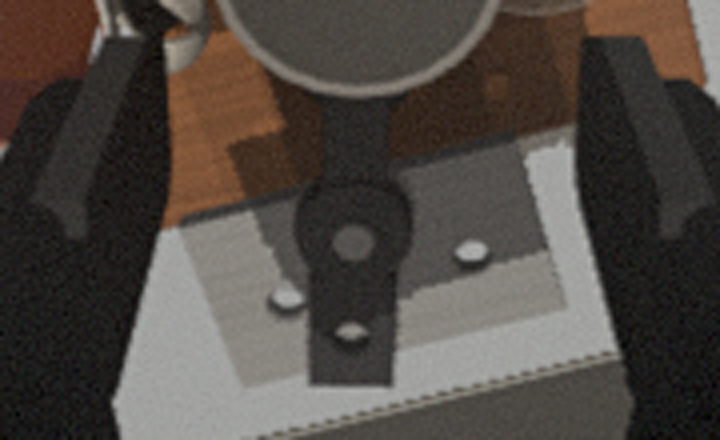

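Yaw is about 0, the post is at (635.3, 31), and the knob is at (450.5, 91), so θ ≈ -0.314. The crop shows the hub bolt at (350,243), the tail hole at (350,330), and the plate holes at (288,297) and (470,252). I'll go down on the knob.

Emit:
apply_moves(increments=[[[1.4,-0.5,1.0],0.25],[[0,0,3.4],0],[[0,0,3.4],0],[[0,0,3.4],0],[[0,0,3.4],0],[[0,0,3.4],0],[[0,0,3.1],0],[[0,0,0],0]])

```text
clock: 4.2
tool_pos: [447.5, 90.6, 135.8]
eef_rot: [-0.004, 0.156, 0.988, -0.001]
ft_force: [-1.1, -0.4, -1.3]
grip_width: 0.588
grip_force: 0.0
```

Emit:
apply_moves(increments=[[[0,0,0],0],[[0,0,0],0],[[0,0,0],0],[[0,0,0],0],[[0,0,0],0]], fingers=1.2, force=25)

```text
clock: 4.62
tool_pos: [451.5, 91.1, 142.3]
eef_rot: [0.002, 0.156, 0.988, 0.0]
ft_force: [-0.3, -0.6, 7.9]
grip_width: 0.203
grip_force: 25.5
```

Emit:
apply_moves(increments=[[[-0.03,-1.02,0],-0.5],[[-0.03,-1.02,0],-0.5],[[-0.03,-1.02,0],-0.5],[[-0.03,-1.02,0],-0.5],[[-0.03,-1.02,0],-0.5],[[-0.03,-1.02,0],-0.5],[[-0.03,-1.02,0],-0.5],[[0,0,0],0]])

```text
clock: 5.28
tool_pos: [442.3, 19.2, 142.2]
eef_rot: [0.002, -0.028, 1.0, -0.0]
ft_force: [-2.8, 0.6, 10.9]
grip_width: 0.203
grip_force: 25.8
```

```bash
cat >> h.py <<'E'
def knobstate(C=np.array([635.3,31.])):
    o=get_obs(); p=np.array(o["tool_pos"]); w,a,b,c=o["eef_rot"]
    r=C-p[:2]; th=np.arctan2(r[1],r[0])
    y=np.array([2*a*b,b*b-a*a]); yth=np.arctan2(-y[0],y[1])
    print(o["clock"],p.round(1),"r",np.hypot(*r).round(1),"theta",th.round(4),"tool theta",yth.round(4),np.round(o["ft_force"],1),o["grip_width"],"\n todo(mm) to 0.85:",195*(0.85-th),"units",(0.85-yth)/np.radians(6))
E
python3 -c "
from h import *
knobstate()"
```

```text
5.2833 [442.3  19.2 142.2] r 193.4 theta 0.0609 tool theta 0.0552 [-2.8  0.6 10.9] 0.20299456266115143 
 todo(mm) to 0.85: 153.87187734368968 units 7.589843556468232
```

Emit:
apply_moves(increments=[[[-0.03,-1.02,0],-0.5],[[-0.03,-1.02,0],-0.5],[[-0.03,-1.02,0],-0.5],[[-0.03,-1.02,0],-0.5],[[-0.03,-1.02,0],-0.5],[[-0.03,-1.02,0],-0.5],[[-0.03,-1.02,0],-0.5],[[-0.03,-1.02,0],-0.5]])

```text
clock: 5.95
tool_pos: [463.9, -58.4, 142.3]
eef_rot: [0.002, -0.235, 0.972, -0.001]
ft_force: [1.2, 1.6, 6.8]
grip_width: 0.199
grip_force: 25.5
```

Emit:
apply_moves(increments=[[[-0.03,-1.02,0],-0.5],[[-0.03,-1.02,0],-0.5],[[-0.03,-1.02,0],-0.5],[[-0.03,-1.02,0],-0.5],[[-0.03,-1.02,0],-0.5],[[0,0,0],0],[[0,0,0],0],[[0,0,0],0]])

```text
clock: 6.62
tool_pos: [492.8, -99.7, 142.3]
eef_rot: [0.002, -0.358, 0.934, -0.001]
ft_force: [1.9, 1.6, 8.6]
grip_width: 0.201
grip_force: 25.7
```

```bash
python3 -c "
from h import *
knobstate()"
```

```text
6.6167 [492.8 -99.7 142.3] r 193.4 theta 0.742 tool theta 0.7321 [1.9 1.6 8.6] 0.20064479919866238 
 todo(mm) to 0.85: 21.055614451333536 units 1.1262794387540853
```

Emit:
apply_moves(increments=[[[-0.02,-0.7,0],-0.37],[[-0.02,-0.7,0],-0.37],[[-0.02,-0.69,0],-0.37],[[0,0,0],0],[[0,0,0],0],[[0,0,0],0],[[0,0,0],0]])

```text
clock: 7.2
tool_pos: [507.6, -114.1, 142.3]
eef_rot: [0.002, -0.412, 0.911, -0.001]
ft_force: [1.7, 0.8, 8.7]
grip_width: 0.204
grip_force: 25.6
```

```bash
python3 -c "
from h import *
knobstate()"
```

```text
7.2 [ 507.6 -114.1  142.3] r 193.3 theta 0.8492 tool theta 0.8483 [1.7 0.8 8.7] 0.2036479843391537 
 todo(mm) to 0.85: 0.1538297590084875 units 0.01629272442523135
```

Emit:
apply_moves(increments=[[[0,0,0],0],[[0,0,0],0],[[0,0,0],0],[[0,0,-1.0],0],[[0,0,-3.0],0],[[0,0,-4],0],[[0,0,-4],0],[[0,0,-4],0]], fingers=5)

```text
clock: 7.87
tool_pos: [505.9, -114.0, 302.9]
eef_rot: [-0.0, -0.412, 0.911, -0.0]
ft_force: [1.1, -0.1, 0.1]
grip_width: 0.59
grip_force: 0.0
```

Emit:
apply_moves(increments=[[[-3.5,0,0],0],[[-3.5,0,0],0],[[-3.5,0,0],0],[[-3.5,0,0],0],[[-3.5,0,0],0],[[-2.5,0,0],0],[[0,0,0],0],[[0,0,0],0]])

```text
clock: 8.53
tool_pos: [638.6, 37.0, 300.3]
eef_rot: [-0.0, -0.413, 0.911, 0.0]
ft_force: [0.2, -0.2, -0.5]
grip_width: 0.586
grip_force: 0.0
```

Run:
```python
from h import *
f=grab_frame("wrist"); print(get_obs()["tool_pos"])
K,R,t,Zm,I=[np.array(f[k]) for k in("K","R","t","z_map","image")]
v,u=np.mgrid[:400,:640]; d=np.stack([u,v,np.ones_like(u)],-1)@np.linalg.inv(K).T
P=(d*Zm[...,None]-t)@R
px=lambda X:(lambda c:(K@c/c[2])[:2])(R@np.array(X,float)+t)
for n,z in(("tail_hole",128),("hole_left",118),("hole_right",118)):
    for m in mark_of(f,n)[:2]: print(n,m["p"],np.round(m["pixel"],1),world(f,m["pixel"],z).round(1))
dark=I.max(-1)<110
for lo,hi,n in((132,141,"hub"),(115,121,"plate"),(124,131,"arm")):
    m=(P[...,2]>lo)&(P[...,2]<hi)&(Zm>0)&(P[...,0]>600)&(abs(P[...,1]-31)<90)
    k=P[m][:,:2].astype(np.float32); print(n,len(k),np.median(k,0),cv2.minEnclosingCircle(k)[0],cv2.minAreaRect(k))
p=px([665,65,128]);print("expect tail px",p,px([665,65,118]))
c=[int(x) for x in p]; C=I[max(0,c[1]-50):c[1]+50,c[0]-65:c[0]+65]
print("crop origin",c[0]-65,max(0,c[1]-50))
cv2.imwrite("pics/crop2.png",cv2.resize(C,None,fx=6,fy=6,interpolation=cv2.INTER_CUBIC)[:,:,::-1])
```

```text
[638.25344637  36.08699833 300.5245111 ]
tail_hole 0.77 [322.2 215.9] [666.8  67.1 128. ]
hole_left 0.58 [277.7 165.5] [667.2  -1.8 118. ]
hole_right 0.74 [322.4 213.5] [667.3  68.  118. ]
hub 982 [832.10046   21.361088] (733.7120361328125, 7.029027462005615) ((727.8386840820312, 10.805530548095703), (116.9635009765625, 224.07049560546875), 84.09532165527344)
plate 5184 [665.4979    11.561472] (734.1809692382812, 15.726434707641602) ((734.9606323242188, 21.271610260009766), (127.99385070800781, 235.05685424804688), 81.99702453613281)
arm 2493 [648.3462   36.88948] (724.1410522460938, 9.625099182128906) ((723.4827880859375, 19.46700668334961), (124.18396759033203, 240.51466369628906), 82.1772689819336)
expect tail px [322.1385126  213.41110881] [322.16118895 210.19797162]
crop origin 257 163
```

View pics/crop2.png

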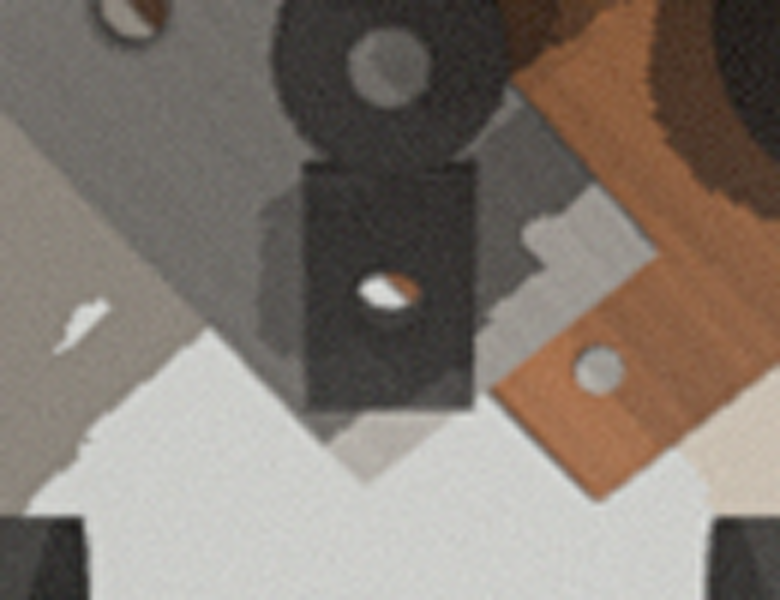

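The crop shows the tail hole at about (388,300) with a symmetric lens of light through both holes, so the arm is aligned at about +0.85. Next is the pin. I'll turn the tool back 36° first because of the last joint's range.

Emit:
apply_moves(increments=[[[0,0,0],1],[[0,0,0],1],[[0,0,0],1],[[0,0,0],1],[[0,0,0],1],[[0,0,0],1],[[1.0,-1.3,0],0],[[2.3,-2.9,0],0]])

```text
clock: 9.4
tool_pos: [615.5, -11.4, 300.2]
eef_rot: [0.0, -0.112, 0.994, 0.0]
ft_force: [0.2, -0.9, -1.1]
grip_width: 0.588
grip_force: 0.0
```

Emit:
apply_moves(increments=[[[2.4,-3.0,0.3],0],[[2.4,-3.0,0.5],0],[[2.4,-3.0,0.5],0],[[2.4,-3.0,0.5],0],[[2.4,-3.0,0.5],0],[[2.4,-3.0,0.5],0],[[2.4,-3.0,0.5],0],[[2.4,-3.0,0.5],0]])

```text
clock: 10.07
tool_pos: [478.6, -290.6, 262.6]
eef_rot: [0.0, -0.111, 0.994, -0.0]
ft_force: [0.5, 0.7, 0.2]
grip_width: 0.585
grip_force: 0.0
```

Emit:
apply_moves(increments=[[[2.4,-3.0,0.3],0],[[1.2,-1.5,0.3],0],[[0,0,0],0],[[0,0,0],0],[[0,0,0],0]])

```text
clock: 10.48
tool_pos: [455.3, -340.0, 256.7]
eef_rot: [0.0, -0.111, 0.994, -0.0]
ft_force: [-0.7, -0.3, 1.0]
grip_width: 0.582
grip_force: 0.0
```

Run:
```python
from h import *
f=grab_frame("wrist"); o=get_obs(); print(o["tool_pos"],o["eef_rot"],o["joints"])
K,R,t,Zm,I=[np.array(f[k]) for k in("K","R","t","z_map","image")]
v,u=np.mgrid[:400,:640]; d=np.stack([u,v,np.ones_like(u)],-1)@np.linalg.inv(K).T
P=(d*Zm[...,None]-t)@R
near=(np.hypot(P[...,0]-461,P[...,1]+334)<60)&(Zm>0)
for m in mark_of(f,"locking_pin")[:2]: print(m["p"],np.round(m["pixel"],1),world(f,m["pixel"],40).round(1))
for lo,hi,n in((74,84,"griptop"),(36,46,"resttop"),(50,74,"gripside")):
    m=near&(P[...,2]>lo)&(P[...,2]<hi); k=P[m]
    if len(k): print(n,len(k),np.median(k,0).round(1),cv2.minEnclosingCircle(k[:,:2].astype(np.float32)),cv2.minAreaRect(k[:,:2].astype(np.float32)))
for s in silhouettes(f,"locking_pin")[:1]:
    k=P[s["region"]&(P[...,2]>74)]; print("sil",s["p"],len(k),k.mean(0).round(1))
g=np.load("wrist1.npz")
f2=dict(K=g["K"],R=g["R"],t=g["t"]); 
print("hub bolt, first wrist view",world(f2,(230+352/4,240+243/4),137))
cv2.imwrite("pics/pin.png",I[:,:,::-1])
```

```text
[ 455.67265446 -339.62453962  256.67934159] [ 1.71796182e-04 -1.11016171e-01  9.93818582e-01 -8.51320187e-05] [-7.22480633e-01  3.59395606e-01  1.57385594e+00  1.49718002e-04
  1.20798410e+00 -2.51582104e+00]
0.85 [325.3 174.8] [ 462.3 -335.2   40. ]
griptop 179 [ 464.1 -332.3   79.2] ((464.8871765136719, -331.7616882324219), 8.070877075195312) ((464.70404052734375, -332.0306091308594), (15.029630661010742, 14.994609832763672), 80.27342224121094)
resttop 1982 [ 460.9 -333.9   39.6] ((464.90777587890625, -332.0101623535156), 38.24199676513672) ((465.2069396972656, -332.0605773925781), (55.106998443603516, 55.602203369140625), 77.56614685058594)
gripside 70 [ 458.6 -334.5   62.5] ((462.25616455078125, -332.7964782714844), 7.27328634262085) ((459.8629150390625, -333.5469970703125), (5.163829803466797, 14.546351432800293), 17.410348892211914)
sil 0.53 180 [ 463.7 -332.4   80.7]
hub bolt, first wrist view [635.78922053  31.91786424 137.        ]
```

View pics/pin.png

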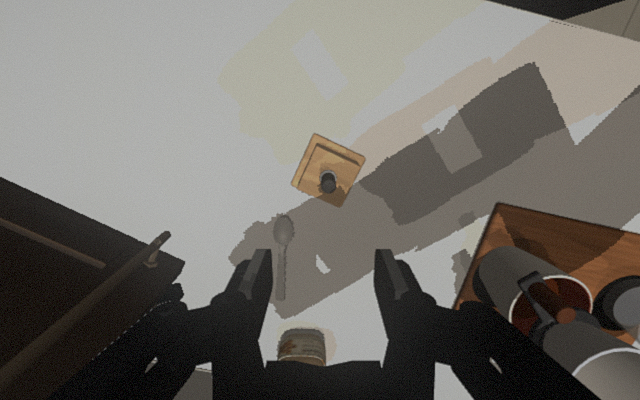

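The picture shows the pin grip at (328,182) in the rest at (328,170). I'll go down, measure nothing further, and grip.

Emit:
apply_moves(increments=[[[-1.0,0.5,1.8],0],[[0,0,3.5],0],[[0,0,3.5],0],[[0,0,3.5],0],[[0,0,3.0],0],[[0,0,2.5],0],[[0,0,1.5],0],[[0,0,0.8],0]])

```text
clock: 11.3
tool_pos: [463.9, -331.9, 53.3]
eef_rot: [-0.001, -0.111, 0.994, 0.001]
ft_force: [-0.4, 0.2, -0.4]
grip_width: 0.583
grip_force: 0.0
```

Emit:
apply_moves(increments=[[[0,0,0.6],0],[[0,0,0],0],[[0,0,0],0],[[0,0,0],0],[[0,0,0],0]])

```text
clock: 11.72
tool_pos: [464.8, -333.5, 50.3]
eef_rot: [0.001, -0.11, 0.994, -0.001]
ft_force: [-0.0, 0.4, 0.4]
grip_width: 0.586
grip_force: 0.0
```

Emit:
apply_moves(increments=[[[0,0,0],0],[[0,0,0],0],[[0,0,0],0],[[0,0,0],0],[[0,0,0],0],[[0,0,0],0]], fingers=1.0, force=50)

```text
clock: 12.22
tool_pos: [464.4, -333.3, 49.7]
eef_rot: [0.0, -0.11, 0.994, -0.0]
ft_force: [-1.1, 0.9, 5.5]
grip_width: 0.171
grip_force: 48.7
```

Emit:
apply_moves(increments=[[[0,0,-0.5],0],[[0,0,-1.5],0],[[0,0,-3],0],[[0,0,-4],0],[[0,0,-4],0],[[0,0,-4],0],[[0,0,-3],0],[[-1.0,1.2,-1.0],0]])

```text
clock: 12.88
tool_pos: [471.9, -321.4, 264.7]
eef_rot: [0.002, -0.11, 0.994, -0.003]
ft_force: [0.7, -0.7, 0.6]
grip_width: 0.171
grip_force: 48.8
```

Emit:
apply_moves(increments=[[[-2.4,2.9,0],0],[[-2.4,2.9,0],0],[[-2.4,2.9,0],0],[[-2.4,2.9,0],0],[[-2.4,2.9,0],0],[[-2.4,2.9,0],0],[[-2.4,2.9,0],0],[[-2.4,2.9,0],0]])

```text
clock: 13.55
tool_pos: [608.3, -49.0, 259.4]
eef_rot: [-0.0, -0.11, 0.994, -0.0]
ft_force: [1.9, -0.6, -0.8]
grip_width: 0.169
grip_force: 48.8
```

Emit:
apply_moves(increments=[[[-2.4,2.9,0],0],[[-2.4,2.9,0],0],[[-2.4,2.9,0],0],[[-1.0,1.2,0],0],[[0,0,0],-1],[[0,0,0],-1],[[0,0,0],-1],[[0,0,0],-1]])

```text
clock: 14.22
tool_pos: [666.0, 63.9, 259.1]
eef_rot: [-0.0, -0.317, 0.948, 0.0]
ft_force: [-0.1, 0.9, -0.0]
grip_width: 0.17
grip_force: 48.8
```

Emit:
apply_moves(increments=[[[0,0,0],-1],[[0,0,0],-1],[[0,0,0],0],[[0,0,0],0],[[0,0,0],0]])

```text
clock: 14.63
tool_pos: [666.1, 63.8, 259.3]
eef_rot: [-0.0, -0.411, 0.912, 0.0]
ft_force: [-0.1, 0.9, -0.4]
grip_width: 0.167
grip_force: 48.8
```

```bash
cat > look.py <<'E'
from h import *
import sys
f=grab_frame("wrist"); o=get_obs(); p=np.array(o["tool_pos"]); w,a,b,c=o["eef_rot"]
print(o["clock"],p.round(1),np.round(o["eef_rot"],3),o["grip_width"])
K,R,t=[np.array(f[k]) for k in("K","R","t")]
px=lambda X:(lambda c:(K@c/c[2])[:2].round(1))(R@np.array(X,float)+t)
for n,z in(("tail_hole",128),("hole_left",118),("locking_pin",p[2]-9.7)):
    for m in mark_of(f,n)[:1]: print(n,m["p"],np.round(m["pixel"],1),world(f,m["pixel"],z).round(1))
print("tip px predicted",px([p[0],p[1],p[2]-43.7]),"tail px",px([665.2,65.3,128]),"post px",px([635.5,31.5,137]))
X=np.array([[a*a-b*b,2*a*b],[2*a*b,b*b-a*a]]); print("todo tool x,y mm:",(X.T@(np.array([665.2,65.3])-p[:2])).round(1))
I=f["image"]; cv2.imwrite(sys.argv[1],cv2.resize(I[130:330,190:450],None,fx=3,fy=3,interpolation=cv2.INTER_CUBIC)[:,:,::-1])
E
python3 look.py pics/ins1.png
```

```text
14.6833 [666.1  63.8 259.3] [-0.    -0.411  0.912  0.   ] 0.16915273040571044
tail_hole 0.95 [320.1 194. ] [671.7  65.5 128. ]
hole_left 0.75 [275.4 129.6] [664.   -1.7 118. ]
locking_pin 0.76 [321.2 250.2] [666.6  62.2 249.6]
tip px predicted [323.7 226.7] tail px [325.4 189.2] post px [325.4 139.3]
todo tool x,y mm: [-0.6  1.7]
```

View pics/ins1.png

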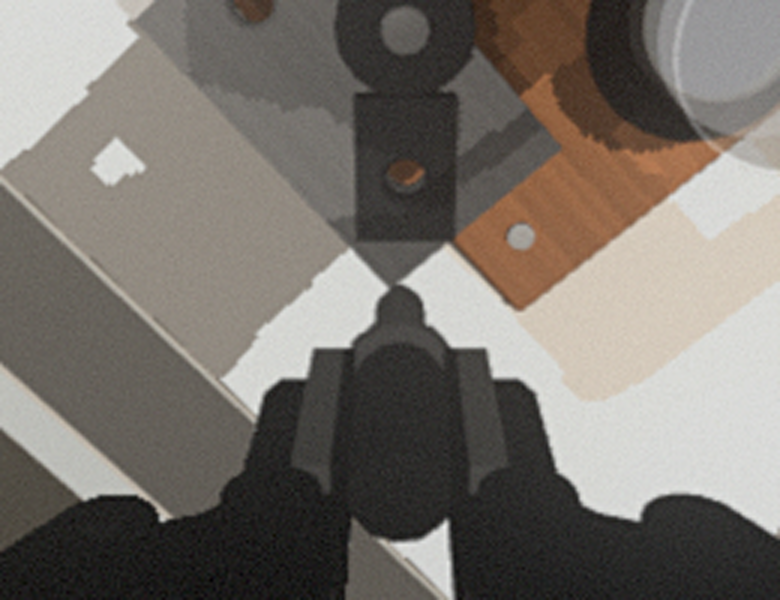

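The crop shows the pin tip at (400,287) and the tail hole at (405,177), both within 1 px of my predictions. I'll correct by (-0.6, +1.7) mm and go down to just above the arm.

Emit:
apply_moves(increments=[[[-0.06,0.17,1.5],0],[[0,0,2.5],0],[[0,0,2],0],[[0,0,1.3],0],[[0,0,0.7],0],[[0,0,0],0],[[0,0,0],0],[[0,0,0],0]])

```text
clock: 15.5
tool_pos: [665.9, 65.3, 180.7]
eef_rot: [0.001, -0.412, 0.911, -0.0]
ft_force: [-0.1, 0.6, -0.3]
grip_width: 0.171
grip_force: 48.8
```

```bash
python3 look.py pics/ins2.png
```

```text
15.55 [665.9  65.4 180.7] [ 0.001 -0.412  0.911 -0.   ] 0.17193254025626134
tail_hole 0.88 [320.5 225.7] [669.6  66.3 128. ]
hole_left 0.73 [256.3 142.1] [ 6.651e+02 -5.000e-01  1.180e+02]
locking_pin 0.84 [325.2 248.8] [664.3  64.6 171. ]
tip px predicted [323.9 226.6] tail px [324.6 220.5] post px [324.8 154.3]
todo tool x,y mm: [0.5 0.5]
```

View pics/ins2.png

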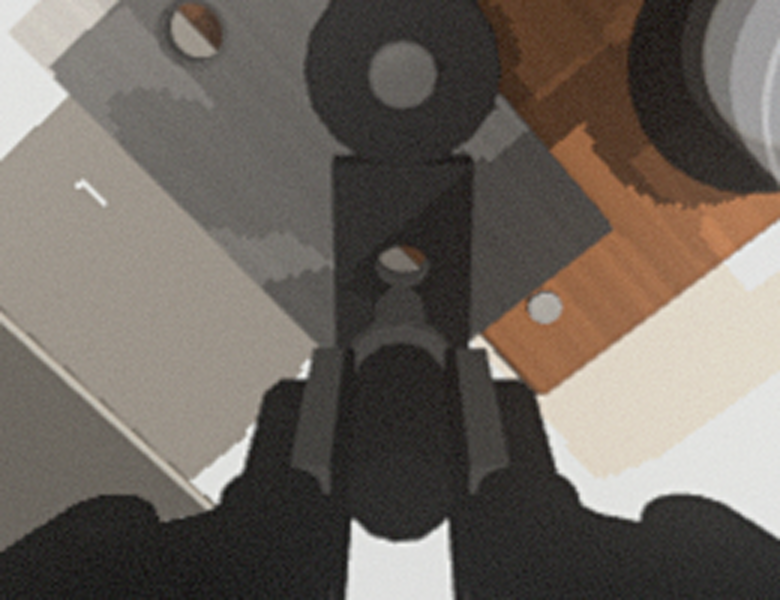

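The crop shows the pin tip at (400,285) just over the tail hole at (402,267). I'll insert gently.

Emit:
apply_moves(increments=[[[0.08,0.04,0.3],0],[[0,0,0.3],0],[[0,0,0.3],0],[[0,0,0.3],0],[[0,0,0.3],0],[[0,0,0.3],0],[[0,0,0],0],[[0,0,0],0]])

```text
clock: 16.37
tool_pos: [664.4, 65.0, 161.0]
eef_rot: [-0.0, -0.412, 0.911, 0.0]
ft_force: [-0.4, -0.4, -0.4]
grip_width: 0.17
grip_force: 48.8
```

Emit:
apply_moves(increments=[[[0,0,0.2],0],[[0,0,0.2],0],[[0,0,0.2],0],[[0,0,0.2],0],[[0,0,0.2],0],[[0,0,0],0],[[0,0,0],0]])

```text
clock: 16.95
tool_pos: [664.4, 65.0, 151.1]
eef_rot: [-0.0, -0.412, 0.911, 0.0]
ft_force: [0.9, -0.2, -0.6]
grip_width: 0.171
grip_force: 48.8
```

Tip is through both holes with no side force. Seating it now.

Emit:
apply_moves(increments=[[[0,0,0.2],0],[[0,0,0.2],0],[[0,0,0.2],0],[[0,0,0.2],0],[[0,0,0.2],0],[[0,0,0.2],0],[[0,0,0],0],[[0,0,0],0]])

```text
clock: 17.62
tool_pos: [664.4, 65.0, 139.1]
eef_rot: [-0.0, -0.412, 0.911, 0.0]
ft_force: [0.8, 0.8, -1.0]
grip_width: 0.171
grip_force: 48.8
```

Emit:
apply_moves(increments=[[[0,0,0.1],0],[[0,0,0.1],0],[[0,0,0.05],0],[[0,0,0],0],[[0,0,0],0]])

```text
clock: 18.03
tool_pos: [664.7, 64.9, 137.7]
eef_rot: [0.0, -0.412, 0.911, -0.0]
ft_force: [-2.0, -0.6, 4.5]
grip_width: 0.172
grip_force: 49.4
```

Contact at the expected height. I'll release, rise and check.

Emit:
apply_moves(increments=[[[0,0,0],0],[[0,0,0],0],[[0,0,0],0],[[0,0,0],0],[[0,0,-0.5],0],[[0,0,-1.5],0],[[0,0,-3],0],[[0,0,-3],0]], fingers=5)

```text
clock: 18.7
tool_pos: [663.9, 65.0, 217.2]
eef_rot: [-0.001, -0.412, 0.911, 0.0]
ft_force: [0.3, -0.3, -0.0]
grip_width: 0.587
grip_force: 0.0
```

Emit:
apply_moves(increments=[[[0.5,0,-3],0],[[1,0,-3],0],[[0.5,0,-1],0],[[0,0,0],0],[[0,0,0],0],[[0,0,0],0]])

```text
clock: 19.2
tool_pos: [650.8, 50.2, 284.9]
eef_rot: [-0.001, -0.412, 0.911, 0.001]
ft_force: [0.1, 0.4, 0.1]
grip_width: 0.589
grip_force: 0.0
```

Run:
```python
from h import *
for cam in("wrist","top"):
    f=grab_frame(cam)
    K,R,t,Zm,I=[np.array(f[k]) for k in("K","R","t","z_map","image")]
    v,u=np.mgrid[:400,:640]; d=np.stack([u,v,np.ones_like(u)],-1)@np.linalg.inv(K).T
    P=(d*Zm[...,None]-t)@R
    near=(np.hypot(P[...,0]-665,P[...,1]-65)<16)&(Zm>0)
    k=P[near&(P[...,2]>158)&(P[...,2]<200)]; print(cam,"grip top (want z 168)",len(k),k.mean(0).round(1) if len(k) else None)
    for n,z in(("mug_centre",0),("glass",0),("locking_pin",128)):
        for m in mark_of(f,n)[:1]: print(n,m["p"],world(f,m["pixel"],z).round(1))
    if cam=="wrist": cv2.imwrite("pics/end.png",I[:,:,::-1])
o=get_obs(); print(o["clock"],o["tool_pos"],o["ft_force"])
```

```text
wrist grip top (want z 168) 273 [664.8  63.7 166.2]
glass 0.78 [546.9 122.6   0. ]
locking_pin 0.62 [665.7  61.2 128. ]
top grip top (want z 168) 0 None
19.6 [651.20412521  50.05043115 286.43066193] [-0.25784248  0.19506812 -0.10627179]
```

View pics/end.png

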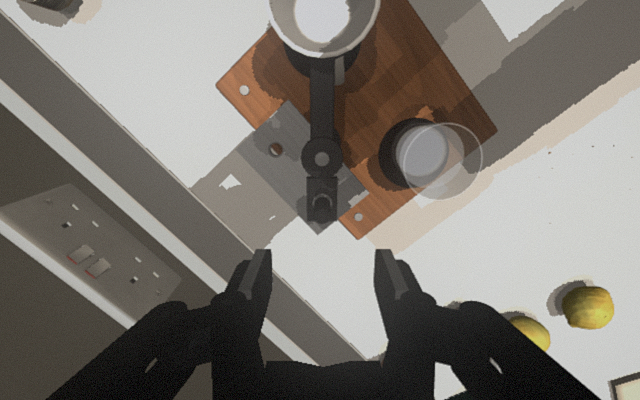

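The view shows the pin seated in the tail at (321,200), with its grip top at about 167 mm where home is 168. The dripper at (325,25) is over the mug, and the glass at (435,155) is standing untouched. I'm handing the job in.

```bash
python3 -c "
from bench import *
print(finish_job())"
```

```text
the job is handed in; nothing more can be done
None
```

The job is handed in: the arm is at about +0.85 with the dripper over the mug, the pin is through both holes with its collar on the arm, and the mug and glass were not touched.

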